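Build up the bowl-painting stand on its spindle

TASK

Set up the bowl-painting stand: put the taller of the two wooden spacer sleeves over the upright spindle, down flat on the iron foot, and then set the flanged chuck head over the tip of the spindle so that its flange sits level on top of that spacer. Leave the short spacer standing where it is, and let go of everything at the end.

Things in the scene. Friction and masses are not known exactly. Their poses are not given: they have to be found in the camera images.
- stand_seat (a point): Point on the stand: a round dark iron foot, 108 mm across, 16 mm high, fixed to the table, with one upright bright steel spindle in its middle. The point is on the spindle's axis, on the foot's flat top (88 mm across, 16 mm above the table); z up. The spindle is 16 mm in diameter and ends 78 mm above this point; its last 14 mm taper to 6 mm across.
- tall_spacer: The taller spacer: a loose, plain light-wood tube, open at both ends, standing upright, 50 mm high, 48 mm outside diameter, 32 mm bore (wall 8 mm), about 0.12 kg. Origin: centre of its underside, z along its axis, up.
- chuck_head: Loose light-wood chuck head with a cork top, 48 mm high, about 0.2 kg, standing upright. At the bottom a round flange 72 mm across and 10 mm high; above it a plain round body 48 mm in diameter (grip here; top edge bevelled over the last 4 mm). A blind hole, 32 mm across and 34 mm deep, opens in the middle of the underside; the top is closed. Origin: centre of its underside, z up.
- short_spacer: The short spacer, not to be used: same wood tube, 48 mm outside, 32 mm bore, but only 25 mm high. With it the spindle would stand up too far and hold the chuck head off. Origin: centre of its underside, z up.
There are look-alikes about, which are no part of the job. What is shaped like the tall_spacer but black is not meant.

How it is judged:
By the outcome, as a careful person would: the job done as asked, in the order asked, and still so for the second after the job is handed in, with the robot touching nothing.
It also fails if it takes over 61 s, if anything falls off the work surface, if the arm or the gripper's body presses on something with over 40 N, if the wrist force passes 120 N, or if a joint passes its speed limit or range.

ROBOT

A 6-joint arm with a two-finger parallel gripper is mounted at the origin on a cart in front of the work surface, level with it; the furniture and walls round the work are solid. World frame = base frame: x ahead of the robot, y to its left, z up, the work surface at z = 0. Lengths are in mm, angles in rad, forces in N, time in s.
With the tool pointing down it reaches from about 250 to 850 mm from the base axis. Payload 12.5 kg.
Tool frame: the origin (TCP) lies at the very end of the fingers, on their centre line; the grasp point (between the pads) lies 19 mm behind it; z points along the fingers, y is the line along which they close (so a half turn about z gives the same grasp; the last joint's range is limited). The gripper opens to 93 mm and grips with 3 to 60 N. Pads are 15 mm wide; open, the fingers measure 128 mm over their backs; the gripper's body (75 mm by 188 mm) begins 65 mm behind the grasp point.
Start: joints at [-1.254, 0.351, 1.652, -0, 1.139, -0.085], TCP at [215.109, -506.174, 218.633] pointing down, gripper open.
Joint ranges: [-2.75, 2.75], [-0.79, 2.1], [0.01, 2.65], [-1.57, 4.71], [0.07, 3.14], [-2.87, 2.87]. Speed limits (rad/s): [2.22, 2.22, 2.79, 3.14, 3.14, 3.14].

INTERFACE

Orientations are given as a 3x3 rotation matrix whose columns are the frame's x, y, z axes.
In Python, from plant import robot gives the robot as it stands.
- The arm moves only by the tool play_rows, never from a script. Its argument "rows" is a list of rows, each a list of 2 entries, a list of its own where there are three numbers: the shift along the tool's x, y, z as a fraction of full scale, then the turn about the tool's z as a fraction of full scale. In form: [[[x, y, z], spin], ...]. A call has 1 to 10 rows; each row is the pose to reach, as a shift and turn from the pose commanded when the call began, along the tool's axes at that moment; what a row does not reach only later rows make up. Full scale, the value 1, is 12 cm for a shift and 45 degrees for a turn. A row lasts 1/10 s, in which the tool goes at most 50 mm and 8.59 degrees, less where a joint would pass 70% of its speed; a pose out of reach is approached as far as the arm can. A call with a number of a shift or a turn outside -1 to 1 is refused whole. A call with a gripper value outside its range is refused whole. "gripper" is the opening, from 0 (shut) to 1 (fully open), set as the call begins (left out, the last holds). The fingers move at their own pace and stop on an object; "grip_force" is the grip in N (left out, the last holds). Time passes only in rows, so rows that repeat a pose let the fingers close. It gives the time, the measured TCP pose, the force, the opening and the grip force at its end, in the units of the state.
- robot.read_state(): the state, without advancing time (a new reading comes with each control period).
- robot.capture(name): name is "side" or "top"; returns a dict with "img" (420x560x3 uint8, blue, green, red), "fx", "fy", "cx", "cy" (pixels), "R" (3x3) and "t" (3): a world point X has camera coordinates R X + t. Camera axes: x right, y down, z forward; pixel columns grow to the right and rows downward; lengths in mm; the calibration is good to about 2 mm. A picture is of the moment at which its call begins. There is no depth.
- robot.hand_in(): hands the job in; it is judged then, once.
Trained networks look in the newest picture that a camera, given by its name, has taken for a name from the list of things; names that differ only in an ending like _2 or _b are one class to them, and where a whole thing is asked for, a point or a joint stands for the part that bears it (a point fixed in the world has none). Each returns a list of dicts, best first, with "p" (0 to 1); they miss things now and then, are a little off and sometimes report something else, mostly with a low value. They report only what shows in the picture. A call takes as long as a camera call. They do not tell look-alikes from the thing itself.
- robot.find_in(camera, target): "pixel" ([column, row] in pixels, amid what is visible of it).
- robot.place_of(camera, target): "pixel" ([column, row] in pixels: a listed point, or the origin of a listed thing).
The state is a dict: "clock": time; "joints": joint angles; "qvel": joint speeds; "effort": joint torques, N m; "tcp_pos": TCP position; "eef_rot": TCP orientation; "force": force on the tool from outside, world axes, zero at the start; "moment": the same for the moment, N m; "gripper_width": finger opening in mm; "grasp_force": force on a finger pad.
Only numpy, scipy, OpenCV 4.12 (cv2) and the standard library are available. Lean on these libraries where they do the work, as an engineer would, in place of code of your own. Each camera call takes 0.05 s, during which the arm holds its last target. There are 200 camera calls.

## Working session

There is one attempt and no reset: what is moved stays moved. The work goes in short steps, Python scripts to look and compute and a tool call to move; the robot and the scene stay as the last step left them, time stands still between calls to the robot, and variables do not carry over. Pictures are saved under pics/ and viewed, at most 10 in all, crops included, and the job is handed in when it is done.

Besides the shell and the picture viewer there is one more tool, called as name([rows], argument=value, ...), one row to a line, values as JSON. play_rows: Moves the arm, as the interface text tells. Its arguments: {"type":"object","properties":{"rows":{"type":"array"},"gripper":{"type":"number"},"grip_force":{"type":"number"}},"required":["rows"]}

```bash
mkdir -p pics; cat > h.py <<'E'
import numpy as np, cv2
from plant import robot
def ray(c,px):
    R=np.array(c["R"]);t=np.array(c["t"])
    d=R.T@np.array([(px[0]-c["cx"])/c["fx"],(px[1]-c["cy"])/c["fy"],1.]); o=-R.T@t
    return o,d/np.linalg.norm(d)
def atz(c,px,z=0):
    o,d=ray(c,px); return o+d*(z-o[2])/d[2]
def proj(c,X):
    p=np.array(c["R"])@np.array(X,float)+np.array(c["t"]); return np.array([c["fx"]*p[0]/p[2]+c["cx"],c["fy"]*p[1]/p[2]+c["cy"]])
E
python3 - <<'E'
from h import *
for n in("side","top"):
    c=robot.capture(n); cv2.imwrite(f"pics/{n}0.png",c["img"])
    print(n,"cam at",(-np.array(c["R"]).T@np.array(c["t"])).round(), c["fx"])
    for tg,z in(("stand_seat",16),("tall_spacer",0),("chuck_head",0),("short_spacer",0)):
        for r in robot.place_of(n,tg): print(tg,round(r["p"],2),np.round(r["pixel"],1),atz(c,r["pixel"],z).round(1))
s=robot.read_state();print(s["clock"],s["tcp_pos"],s["eef_rot"],s["gripper_width"])
E
```

```text
side cam at [153. 674. 562.] 437.06235544230685
stand_seat 0.96 [258.8 195.5] [630.4  45.5  16. ]
stand_seat 0.35 [336.4 239. ] [419.   87.2  16. ]
tall_spacer 0.95 [280. 341.] [390.3 329.9   0. ]
tall_spacer 0.69 [270.6 293. ] [457.5 256.1   0. ]
short_spacer 0.55 [361.5 190.8] [ 455.4 -110.3    0. ]
top cam at [325. 102. 980.] 448.128177916765
stand_seat 0.76 [306.3 171.2] [628.1  48.2  16. ]
tall_spacer 0.85 [208.5 237.3] [464.4 253.    0. ]
tall_spacer 0.74 [171.5 269.7] [387.7 325.1   0. ]
chuck_head 0.85 [288.1 255.9] [437.1  75.2   0. ]
chuck_head 0.68 [302.7 172.3] [629.8  55.3   0. ]
chuck_head 0.4 [378.7 253.5] [ 457.7 -122.3    0. ]
short_spacer 0.79 [378.8 253.4] [ 458.  -122.5    0. ]
0.5 [ 215.10193482 -506.19051859  218.63856379] [[ 9.20376097e-01  3.91034321e-01  6.92630521e-06]
 [ 3.91034321e-01 -9.20376096e-01 -3.38874149e-05]
 [-6.87633653e-06  3.38975897e-05 -9.99999999e-01]] 92.73168078542301
```

View pics/side0.png

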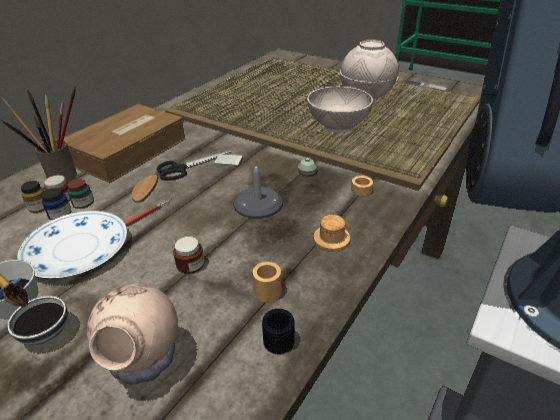

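View pics/top0.png

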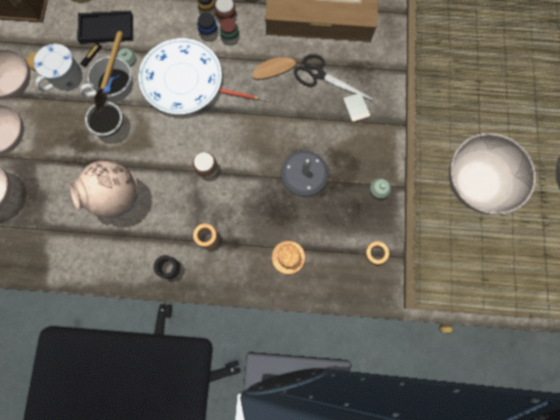

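The side view shows the tall wooden spacer at (267,281), the black look-alike at (278,331), the chuck head at (332,231), the stand at (258,200) and the short spacer at (362,185). The top view shows the tall spacer at (205,236), the chuck head at (288,257) and the stand at (305,172). I'll refine these by fitting silhouettes in both views.

```bash
cat >> h.py <<'E'
from scipy.optimize import minimize
A=np.linspace(0,2*np.pi,48)
def circ(x,y,z,r): return np.c_[x+r*np.cos(A),y+r*np.sin(A),0*A+z]
PARTS={"tall":[(0,24,50,24)],"chuck":[(0,36,10,36),(10,24,44,24),(44,24,48,20)],"stand":[(0,54,8,54),(8,54,16,44),(16,8,80,8),(80,8,94,3)],"short":[(0,24,25,24)]}
def sil(c,name,x,y,z0=0,S=4):
    m=np.zeros((420*S,560*S),np.uint8)
    for a,ra,b,rb in PARTS[name]:
        P=np.array([proj(c,p) for p in np.r_[circ(x,y,z0+a,ra),circ(x,y,z0+b,rb)]])
        cv2.fillConvexPoly(m,cv2.convexHull(((P+.5)*S-.5).round().astype(np.int32)),255)
    return cv2.resize(m,(560,420),interpolation=cv2.INTER_AREA)/255.
def mask(c,name,x,y,z0=0):
    s=sil(c,name,x,y,z0)>.3; k=lambda n:np.ones((n,n),np.uint8)
    g=np.full(s.shape,cv2.GC_BGD,np.uint8); u=s.astype(np.uint8)
    g[cv2.dilate(u,k(13))>0]=cv2.GC_PR_BGD; g[s]=cv2.GC_PR_FGD
    x0,y0,w,h=cv2.boundingRect(u); p=40; r=np.s_[max(y0-p,0):y0+h+p,max(x0-p,0):x0+w+p]
    gg=np.ascontiguousarray(g[r]); cv2.grabCut(np.ascontiguousarray(c["img"][r]),gg,None,np.zeros((1,65)),np.zeros((1,65)),5,cv2.GC_INIT_WITH_MASK)
    m=np.zeros(s.shape); m[r]=(gg==1)|(gg==3)
    return m
def fit(cams,name,x,y,z0=0):
    ms=[mask(c,name,x,y,z0) for c in cams]
    # fill bores
    for i,m in enumerate(ms):
        cs,_=cv2.findContours(m.astype(np.uint8),cv2.RETR_EXTERNAL,cv2.CHAIN_APPROX_NONE)
        b=max(cs,key=cv2.contourArea); n=np.zeros(m.shape,np.uint8); cv2.drawContours(n,[b],-1,1,-1); ms[i]=n.astype(float)
    f=lambda v:sum(np.abs(sil(c,name,v[0],v[1],z0)-m).sum()/m.sum() for c,m in zip(cams,ms))
    r=minimize(f,[x,y],method="Nelder-Mead",options=dict(initial_simplex=[[x,y],[x+6,y],[x,y+6]],xatol=.2,fatol=1e-4))
    return r.x.round(1),round(r.fun,3)
E
python3 - <<'E'
from h import *
cs=[robot.capture(n) for n in("side","top")]
for n,x,y in(("tall",461,254),("chuck",435,78),("stand",629,47),("short",456,-118)):
    print(n,[fit([c],n,x,y) for c in cs],fit(cs,n,x,y))
E
```

```text
tall [(array([463.3, 256.6]), np.float64(0.098)), (array([463.8, 257. ]), np.float64(0.159))] (array([463.4, 256.4]), np.float64(0.258))
chuck [(array([438.5,  68.9]), np.float64(0.152)), (array([434. ,  75.5]), np.float64(0.055))] (array([434.9,  75.8]), np.float64(0.231))
stand [(array([627.9,  53.2]), np.float64(0.164)), (array([628.1,  51.8]), np.float64(0.061))] (array([628. ,  52.4]), np.float64(0.235))
short [(array([ 469.1, -142.2]), np.float64(0.909)), (array([ 459.3, -116.6]), np.float64(0.089))] (array([ 459.3, -116.6]), np.float64(1.091))
```

play_rows([
  [[0.73,-0.84,0],0],
  [[0.73,-0.84,0],0],
  [[0.73,-0.84,0],0],
  [[0.73,-0.84,0],0],
], gripper=1, grip_force=20)

```text
clock: 1.0
tcp_pos: [257.0, -376.2, 218.8]
eef_rot: [[0.919, 0.393, 0.0], [0.393, -0.919, 0.001], [0.0, -0.001, -1.0]]
force: [0.2, -0.0, 0.7]
gripper_width: 93.2
grasp_force: 0.0
```

play_rows([
  [[0.73,-0.84,0],0],
  [[0.73,-0.84,0],0],
  [[0.73,-0.84,0],0],
  [[0.73,-0.84,0],0],
])

```text
clock: 1.4
tcp_pos: [298.1, -250.0, 218.9]
eef_rot: [[0.919, 0.394, 0.0], [0.394, -0.919, 0.0], [0.0, 0.0, -1.0]]
force: [0.1, -1.1, -0.2]
gripper_width: 92.7
grasp_force: 0.0
```

play_rows([
  [[0.73,-0.84,0],0],
  [[0.73,-0.84,0],0],
  [[0.73,-0.84,0],0],
  [[0.73,-0.84,0],0],
])

```text
clock: 1.8
tcp_pos: [339.7, -123.5, 218.9]
eef_rot: [[0.919, 0.394, 0.001], [0.394, -0.919, -0.0], [0.001, 0.0, -1.0]]
force: [-0.5, -1.4, -1.0]
gripper_width: 93.0
grasp_force: 0.0
```

play_rows([
  [[0.73,-0.84,0],0],
  [[0.73,-0.84,0],0],
  [[0.73,-0.84,0],0],
  [[0.73,-0.84,0],0],
])

```text
clock: 2.2
tcp_pos: [381.4, 3.2, 218.8]
eef_rot: [[0.919, 0.394, 0.001], [0.394, -0.919, 0.0], [0.001, 0.0, -1.0]]
force: [-0.9, -0.8, -1.0]
gripper_width: 93.2
grasp_force: 0.0
```

play_rows([
  [[0.73,-0.84,0],0],
  [[0.73,-0.84,0],0],
  [[0.73,-0.84,0],0],
  [[0.73,-0.84,0],0],
])

```text
clock: 2.6
tcp_pos: [422.9, 129.9, 218.5]
eef_rot: [[0.92, 0.393, 0.001], [0.393, -0.92, 0.0], [0.001, 0.0, -1.0]]
force: [-0.2, -0.3, 0.3]
gripper_width: 92.7
grasp_force: 0.0
```

play_rows([
  [[0.73,-0.84,0],0],
  [[0.73,-0.84,0],0],
  [[0.73,-0.84,0],0],
  [[0.73,-0.84,0],0],
  [[0.73,-0.84,0],0],
  [[0.73,-0.84,0],0],
])

```text
clock: 3.2
tcp_pos: [462.7, 254.0, 218.5]
eef_rot: [[0.921, 0.39, -0.0], [0.39, -0.921, -0.001], [-0.001, 0.0, -1.0]]
force: [0.2, 0.2, 0.1]
gripper_width: 93.0
grasp_force: 0.0
```

play_rows([
  [[0.015,-0.017,0.3],0],
  [[0.015,-0.017,0.7],0],
  [[0.015,-0.017,1.0],0],
  [[0.015,-0.017,1.0],0],
  [[0.015,-0.017,1.0],0],
])

```text
clock: 3.7
tcp_pos: [463.7, 257.7, 99.7]
eef_rot: [[0.921, 0.39, 0.0], [0.39, -0.921, -0.0], [0.0, 0.0, -1.0]]
force: [0.0, -0.1, 0.0]
gripper_width: 92.9
grasp_force: 0.0
```

play_rows([
  [[0,0,0.2],0],
  [[0,0,0.4],0],
  [[0,0,0.6],0],
  [[0,0,0.7],0],
  [[0,0,0.72],0],
  [[0,0,0.72],0],
])

```text
clock: 4.3
tcp_pos: [464.0, 258.8, 13.5]
eef_rot: [[0.92, 0.391, 0.002], [0.391, -0.92, 0.001], [0.002, -0.0, -1.0]]
force: [0.5, -0.4, -0.1]
gripper_width: 92.9
grasp_force: 0.0
```

play_rows([
  [[0,0,0],0],
  [[0,0,0],0],
  [[0,0,0],0],
  [[0,0,0],0],
  [[0,0,0],0],
  [[0,0,0],0],
  [[0,0,0],0],
  [[0,0,0],0],
], gripper=0, grip_force=20)

```text
clock: 5.1
tcp_pos: [463.2, 258.5, 12.3]
eef_rot: [[0.92, 0.391, -0.0], [0.391, -0.92, -0.0], [-0.0, 0.0, -1.0]]
force: [-0.2, -0.8, 1.6]
gripper_width: 47.4
grasp_force: 20.0
```

play_rows([
  [[0,0,-0.2],0],
  [[0,0,-0.5],0],
  [[0,0,-0.8],0],
  [[0,0,-1.0],0],
  [[0,0,-1.0],0],
  [[0,0,-1.0],0],
])

```text
clock: 5.7
tcp_pos: [462.9, 258.5, 131.6]
eef_rot: [[0.92, 0.391, -0.0], [0.391, -0.92, -0.0], [-0.0, -0.0, -1.0]]
force: [-0.4, 0.1, -2.8]
gripper_width: 47.4
grasp_force: 20.0
```

```bash
python3 - <<'E'
from h import *
s=robot.read_state(); R=np.array(s["eef_rot"])
print(s["tcp_pos"],s["force"],s["grasp_force"])
for tx,ty in((463.5,256.6),): print("spacer rel",R.T@(np.array([tx,ty,0])-s["tcp_pos"]))
d=np.array([628.,52,s["tcp_pos"][2]])-s["tcp_pos"]; print("to stand, frac",(R.T@d)/120)
c=robot.capture("side"); cv2.imwrite("pics/s1.png",cv2.resize(c["img"][150:350,180:420],None,fx=2.5,fy=2.5))
E
```

```text
[462.87194362 258.48371848 131.64867721] [-0.44665841  0.07511455 -2.81016194] 19.999689641408622
spacer rel [-1.16783984e-01  1.98654840e+00  1.31648612e+02]
to stand, frac [ 5.93647827e-01  2.12177835e+00 -3.04819712e-04]
```

View pics/s1.png

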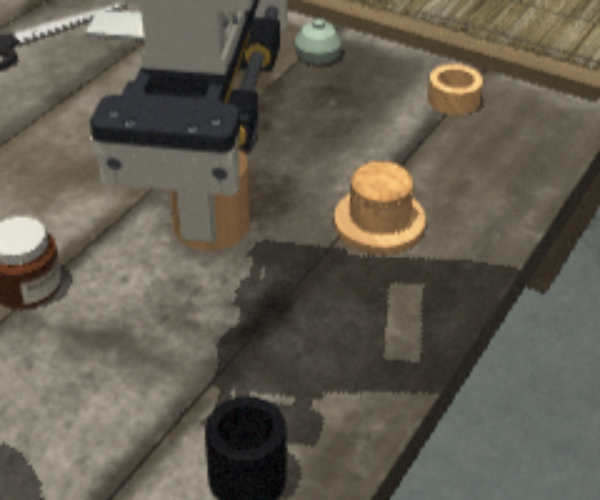

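The crop shows the tall spacer held upright between the fingers at about (210,215), with the chuck head at (380,205) undisturbed. Next I move it over the spindle.

play_rows([
  [[0.2,0.707,0],0],
  [[0.2,0.707,0],0],
  [[0.2,0.707,0],0],
])

```text
clock: 6.05
tcp_pos: [520.0, 186.9, 130.5]
eef_rot: [[0.922, 0.388, -0.002], [0.388, -0.922, -0.001], [-0.002, 0.0, -1.0]]
force: [-0.6, 0.5, -1.9]
gripper_width: 47.1
grasp_force: 20.0
```

play_rows([
  [[0.2,0.707,0],0],
  [[0.2,0.707,0],0],
  [[0.2,0.707,0],0],
])

```text
clock: 6.35
tcp_pos: [575.1, 118.3, 130.4]
eef_rot: [[0.922, 0.388, -0.001], [0.388, -0.922, -0.001], [-0.002, 0.0, -1.0]]
force: [-1.0, 0.7, -1.7]
gripper_width: 47.2
grasp_force: 20.0
```

play_rows([
  [[0.1,0.35,0],0],
  [[0.194,0.707,0],0],
  [[0.194,0.707,0],0],
  [[0.194,0.707,0],0],
  [[0.194,0.707,0],0],
  [[0.194,0.707,0],0],
])

```text
clock: 6.95
tcp_pos: [627.5, 53.4, 131.8]
eef_rot: [[0.92, 0.392, -0.001], [0.392, -0.92, 0.0], [-0.001, -0.001, -1.0]]
force: [0.1, 0.1, -1.1]
gripper_width: 47.2
grasp_force: 20.0
```

```bash
python3 - <<'E'
from h import *
s=robot.read_state(); R=np.array(s["eef_rot"])
print(s["clock"],s["tcp_pos"],s["force"],s["grasp_force"])
d=np.array([628.,52,s["tcp_pos"][2]])-s["tcp_pos"]; print("frac",(R.T@d)/120)
cs=[robot.capture(n) for n in("side","top")]
print(fit(cs[:1],"tall",*s["tcp_pos"][:2],s["tcp_pos"][2]-12.3))
cv2.imwrite("pics/s2.png",np.hstack([cv2.resize(c["img"][a:a+130,b:b+130],None,fx=3,fy=3) for c,a,b in((cs[0],110,200),(cs[1],110,240))]))
E
```

```text
6.95 [627.48707997  53.44063215 131.8252037 ] [ 0.09417576  0.06195724 -1.14857955] 19.999746750108898
frac [-7.78188813e-04  1.27197000e-02 -6.32604882e-06]Traceback (most recent call last):
  File "<stdin>", line 6, in <module>
  File "h.py", line 34, in fit
    b=max(cs,key=cv2.contourArea); n=np.zeros(m.shape,np.uint8); cv2.drawContours(n,[b],-1,1,-1); ms[i]=n.astype(float)
ValueError: max() iterable argument is empty
```

```bash
python3 - <<'E'
from h import *
s=robot.read_state(); x,y,z=s["tcp_pos"]
out=[]
for n,a,b in(("side",100,190),("top",100,240)):
    c=robot.capture(n); im=c["img"].copy(); S=4
    im=cv2.resize(im[a:a+140,b:b+100],None,fx=S,fy=S)
    for P in (circ(x,y,z-12.3,24),circ(x,y,z+37.7,24)):
        q=np.array([proj(c,p) for p in P]); q=((q-[b,a]+.5)*S).astype(int)
        cv2.polylines(im,[q],True,(0,255,0),1)
    for P in (circ(628,52,94,3),circ(628,52,16,8)):
        q=np.array([proj(c,p) for p in P]); q=((q-[b,a]+.5)*S).astype(int)
        cv2.polylines(im,[q],True,(0,0,255),1)
    out.append(im)
cv2.imwrite("pics/s3.png",np.hstack(out))
E
```

```text
(no output)
```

View pics/s3.png

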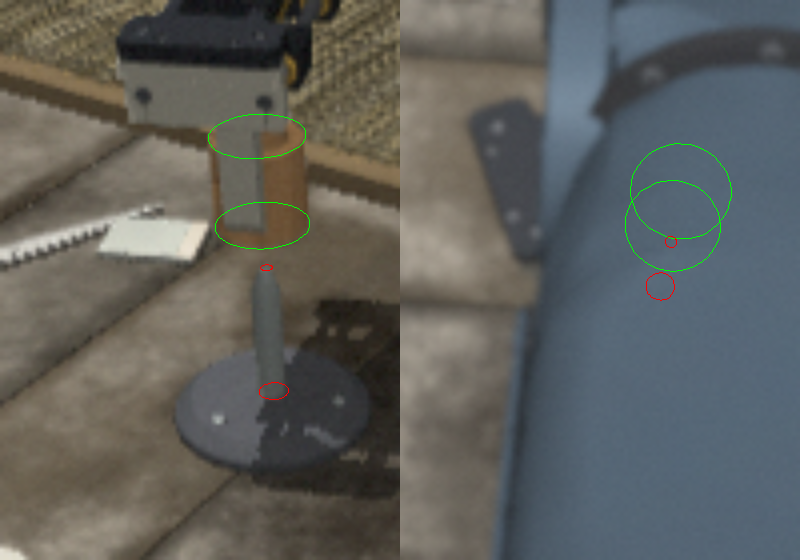

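The left panel shows the spacer at (262,190) matching its predicted outline and lined up above the spindle tip at (266,275). The arm hides it in the top view. I'll lower it now.

play_rows([
  [[0,0.005,0.12],0],
  [[0,0.005,0.25],0],
  [[0,0.005,0.38],0],
  [[0,0.005,0.5],0],
  [[0,0.005,0.6],0],
  [[0,0.005,0.6],0],
])

```text
clock: 7.75
tcp_pos: [627.5, 51.6, 58.0]
eef_rot: [[0.92, 0.391, -0.003], [0.391, -0.92, -0.0], [-0.003, -0.001, -1.0]]
force: [-1.3, 0.2, -1.4]
gripper_width: 47.0
grasp_force: 20.0
```

play_rows([
  [[0,0,0.08],0],
  [[0,0,0.15],0],
  [[0,0,0.2],0],
  [[0,0,0.24],0],
  [[0,0,0.25],0],
  [[0,0,0.25],0],
  [[0,0,0.25],0],
])

```text
clock: 8.45
tcp_pos: [628.8, 51.7, 30.5]
eef_rot: [[0.92, 0.391, 0.001], [0.391, -0.92, 0.0], [0.001, 0.0, -1.0]]
force: [-0.7, 1.3, -2.1]
gripper_width: 47.2
grasp_force: 20.0
```

play_rows([
  [[0,0,0.005],0],
  [[0,0,0.01],0],
  [[0,0,0.015],0],
  [[0,0,0.02],0],
  [[0,0,0.02],0],
  [[0,0,0.02],0],
])

```text
clock: 9.05
tcp_pos: [628.6, 51.7, 28.2]
eef_rot: [[0.92, 0.391, 0.0], [0.391, -0.92, -0.0], [0.0, 0.0, -1.0]]
force: [-3.1, 0.2, 4.7]
gripper_width: 47.2
grasp_force: 20.0
```

play_rows([
  [[0,0,0],0],
  [[0,0,0],0],
  [[0,0,0],0],
  [[0,0,0],0],
  [[0,0,0],0],
  [[0,0,0],0],
], gripper=1)

```text
clock: 9.65
tcp_pos: [628.5, 51.7, 27.8]
eef_rot: [[0.92, 0.391, -0.0], [0.391, -0.92, -0.0], [-0.0, -0.0, -1.0]]
force: [1.1, 0.2, 0.0]
gripper_width: 90.1
grasp_force: 0.0
```

play_rows([
  [[0,0,-0.1],0],
  [[0,0,-0.3],0],
  [[0,0,-0.6],0],
  [[0,0,-0.9],0],
  [[0,0,-0.95],0],
  [[0,0,-0.95],0],
])

```text
clock: 10.25
tcp_pos: [629.2, 51.7, 143.6]
eef_rot: [[0.92, 0.391, 0.003], [0.391, -0.92, 0.0], [0.003, 0.001, -1.0]]
force: [-0.5, -0.7, -0.7]
gripper_width: 93.0
grasp_force: 0.0
```

```bash
python3 - <<'E'
from h import *
s=robot.read_state(); R=np.array(s["eef_rot"])
print(s["clock"],s["tcp_pos"],s["gripper_width"])
d=np.array([434.9,75.6,13.5])-s["tcp_pos"]; print("frac",(R.T@d)/120)
E
```

```text
10.25 [629.17421253  51.67962817 143.63855565] 93.02045742969091
frac [-1.41493928 -0.8178496   1.07977907]
```

play_rows([
  [[-0.705,-0.409,0],0],
  [[-0.705,-0.409,0],0],
  [[-0.705,-0.409,0],0],
])

```text
clock: 10.55
tcp_pos: [524.5, 64.3, 139.3]
eef_rot: [[0.92, 0.392, -0.009], [0.392, -0.92, -0.0], [-0.008, -0.003, -1.0]]
force: [0.5, 0.0, -0.5]
gripper_width: 93.0
grasp_force: 0.0
```

play_rows([
  [[-0.4,-0.23,0],0],
  [[-0.705,-0.409,0],0],
  [[-0.705,-0.409,0],0],
  [[-0.705,-0.409,0],0],
  [[-0.705,-0.409,0],0],
])

```text
clock: 11.05
tcp_pos: [435.6, 75.8, 141.8]
eef_rot: [[0.92, 0.391, 0.001], [0.391, -0.92, 0.0], [0.001, 0.0, -1.0]]
force: [0.6, -0.8, 0.4]
gripper_width: 93.0
grasp_force: 0.0
```

```bash
python3 - <<'E'
from h import *
s=robot.read_state(); R=np.array(s["eef_rot"]); x,y,z=s["tcp_pos"]
print(s["clock"],s["tcp_pos"],s["gripper_width"])
d=np.array([434.9,75.6,13.5])-s["tcp_pos"]; print("frac",(R.T@d)/120)
out=[];S=3
for n,a,b in(("side",130,210),("top",100,240)):
    c=robot.capture(n)
    if n=="side":
        for p in((434.9,75.6),(438.5,68.9)): print(fit([c],"chuck",*p))
        print(fit([c],"tall",628.5,51.7,16))
    im=cv2.resize(c["img"][a:a+190,b:b+130],None,fx=S,fy=S)
    for P in (circ(434.9,75.6,0,36),circ(434.9,75.6,44,24),circ(628.5,51.7,66,24),circ(628.5,51.7,16,24)):
        q=np.array([proj(c,p) for p in P]); q=((q-[b,a]+.5)*S).astype(int)
        cv2.polylines(im,[q],True,(0,255,0),1)
    out.append(im)
cv2.imwrite("pics/s4.png",np.hstack(out))
E
```

```text
11.05 [435.60721637  75.77326079 141.78282381] 92.96179147045054
frac [-0.00670673 -0.00122837  1.06901901]
(array([434.8,  75.9]), np.float64(0.109))
(array([438.5,  68.9]), np.float64(0.153))
(array([628.6,  51.7]), np.float64(0.104))
```

View pics/s4.png

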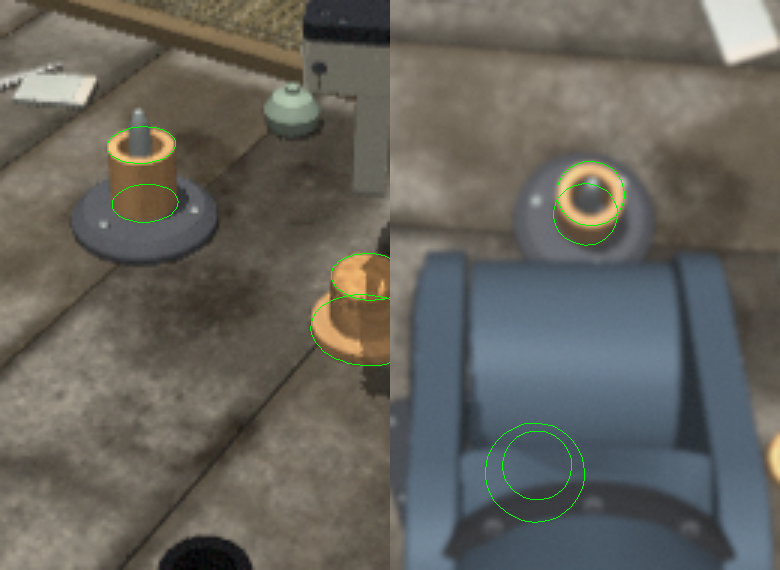

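The left panel shows the tall spacer standing flat on the foot around the spindle, at (142,175), and the chuck head outline matches at (365,310). In the top view the spindle sits well inside the bore. Now I grasp the chuck head.

play_rows([
  [[-0.006,0,0.3],0],
  [[-0.006,0,0.6],0],
  [[-0.006,0,0.85],0],
  [[-0.006,0,0.95],0],
  [[-0.006,0,0.95],0],
  [[-0.006,0,0.95],0],
])

```text
clock: 11.75
tcp_pos: [434.6, 75.6, 28.6]
eef_rot: [[0.92, 0.391, 0.001], [0.391, -0.92, 0.0], [0.001, 0.0, -1.0]]
force: [0.4, -0.6, -0.8]
gripper_width: 92.8
grasp_force: 0.0
```

play_rows([
  [[0,0,0.05],0],
  [[0,0,0.1],0],
  [[0,0,0.11],0],
  [[0,0,0.11],0],
  [[0,0,0.11],0],
])

```text
clock: 12.25
tcp_pos: [433.9, 75.6, 14.8]
eef_rot: [[0.92, 0.391, 0.0], [0.391, -0.92, 0.0], [0.0, 0.0, -1.0]]
force: [0.4, 0.6, -0.3]
gripper_width: 92.8
grasp_force: 0.0
```

play_rows([
  [[0,0,0],0],
  [[0,0,0],0],
  [[0,0,0],0],
  [[0,0,0],0],
  [[0,0,0],0],
  [[0,0,0],0],
  [[0,0,0],0],
  [[0,0,0],0],
], gripper=0, grip_force=25)

```text
clock: 13.05
tcp_pos: [433.8, 75.6, 14.6]
eef_rot: [[0.92, 0.391, 0.0], [0.391, -0.92, 0.0], [0.0, 0.0, -1.0]]
force: [-1.0, -0.5, 0.3]
gripper_width: 47.7
grasp_force: 25.0
```

play_rows([
  [[0,0,-0.1],0],
  [[0,0,-0.3],0],
  [[0,0,-0.6],0],
  [[0,0,-0.9],0],
  [[0,0,-1.0],0],
  [[0,0,-1.0],0],
  [[0,0,-1.0],0],
])

```text
clock: 13.75
tcp_pos: [433.3, 75.5, 134.5]
eef_rot: [[0.92, 0.391, -0.0], [0.391, -0.92, -0.0], [-0.0, -0.0, -1.0]]
force: [0.1, 0.4, -2.8]
gripper_width: 47.1
grasp_force: 25.0
```

```bash
python3 - <<'E'
from h import *
s=robot.read_state(); R=np.array(s["eef_rot"]); x,y,z=s["tcp_pos"]
off=R.T@np.array([434.9-433.8,75.6-75.6,0]); off[1]=0  # chuck origin rel tcp, y centred by grip
print(s["clock"],s["tcp_pos"],s["force"],off)
d=np.array([628.5,51.8,14.6+66])-s["tcp_pos"]; print("frac",(R.T@d-off)/120)
E
```

```text
13.75 [433.34045891  75.520064   134.46048793] [ 0.08892903  0.44397791 -2.79900674] [ 1.01238715e+00  0.00000000e+00 -3.67471321e-04]
frac [1.41119626 0.81801276 0.44830293]
```

play_rows([
  [[0.35,0.2,0],0],
  [[0.7,0.409,0],0],
  [[0.7,0.409,0],0],
  [[0.7,0.409,0],0],
])

```text
clock: 14.15
tcp_pos: [529.6, 63.0, 132.8]
eef_rot: [[0.921, 0.391, -0.004], [0.391, -0.921, -0.0], [-0.003, -0.001, -1.0]]
force: [-0.9, -0.1, -2.8]
gripper_width: 47.6
grasp_force: 25.0
```

play_rows([
  [[0.35,0.2,0],0],
  [[0.55,0.32,0],0],
  [[0.71,0.409,0],0],
  [[0.71,0.409,0],0],
  [[0.71,0.409,0],0],
  [[0.71,0.409,0],0],
])

```text
clock: 14.75
tcp_pos: [626.4, 51.7, 134.2]
eef_rot: [[0.92, 0.391, -0.002], [0.391, -0.92, 0.0], [-0.002, -0.001, -1.0]]
force: [-0.1, -0.8, -2.6]
gripper_width: 47.7
grasp_force: 25.0
```

```bash
python3 - <<'E'
from h import *
s=robot.read_state(); R=np.array(s["eef_rot"]); x,y,z=s["tcp_pos"]
print(s["clock"],s["tcp_pos"],s["force"])
o=R@np.array([1.,0,14.6])+s["tcp_pos"]; d=np.array([628.5,51.8,66])-o; print("frac",(R.T@d)/120)
c=robot.capture("side");S=4;a,b=100,190
im=cv2.resize(c["img"][a:a+140,b:b+140],None,fx=S,fy=S)
for P in (circ(*o,36),circ(*(o+[0,0,44]),24),circ(628.5,51.7,66,24)):
    q=np.array([proj(c,p) for p in P]); q=((q-[b,a]+.5)*S).astype(int)
    cv2.polylines(im,[q],True,(0,255,0),1)
cv2.imwrite("pics/s5.png",im)
E
```

```text
14.75 [626.36485407  51.66407503 134.1878256 ] [-0.12665944 -0.84314563 -2.60981615]
frac [0.00943981 0.00634716 0.44653151]
```

View pics/s5.png

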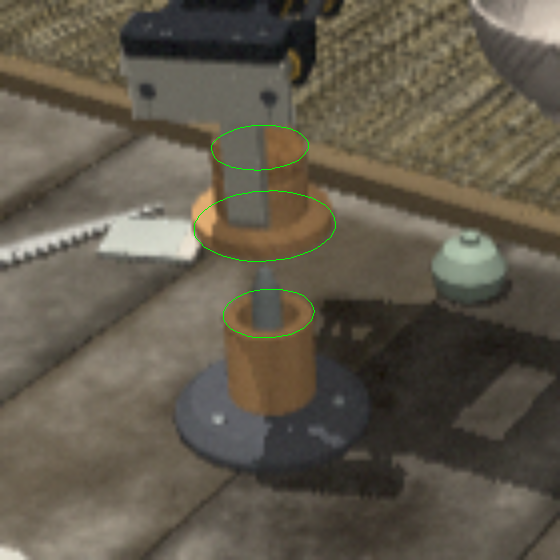

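The chuck head is level at (264,200), right above the spindle tip at (266,272) and the spacer. I'll lower it.

play_rows([
  [[0.006,0.004,0.05],0],
  [[0.006,0.004,0.15],0],
  [[0.006,0.004,0.25],0],
  [[0.006,0.004,0.35],0],
  [[0.006,0.004,0.4],0],
  [[0.006,0.004,0.42],0],
  [[0.006,0.004,0.42],0],
  [[0.006,0.004,0.42],0],
])

```text
clock: 15.6
tcp_pos: [629.0, 51.2, 84.6]
eef_rot: [[0.92, 0.391, 0.001], [0.391, -0.92, 0.0], [0.001, 0.0, -1.0]]
force: [0.7, 0.5, -2.5]
gripper_width: 47.8
grasp_force: 25.0
```

play_rows([
  [[0,0,0.006],0],
  [[0,0,0.012],0],
  [[0,0,0.018],0],
  [[0,0,0.024],0],
  [[0,0,0.024],0],
  [[0,0,0.024],0],
])

```text
clock: 16.2
tcp_pos: [628.7, 51.2, 81.3]
eef_rot: [[0.92, 0.391, -0.0], [0.391, -0.92, -0.0], [-0.0, -0.0, -1.0]]
force: [-0.1, -0.0, -1.9]
gripper_width: 47.6
grasp_force: 25.0
```

play_rows([
  [[-0.005,0,0.003],0],
  [[-0.006,0,0.006],0],
  [[-0.006,0,0.009],0],
  [[-0.006,0,0.009],0],
  [[-0.006,0,0.009],0],
])

```text
clock: 16.7
tcp_pos: [628.2, 50.9, 80.6]
eef_rot: [[0.92, 0.391, 0.0], [0.391, -0.92, -0.0], [0.0, 0.0, -1.0]]
force: [-3.0, -0.2, 3.2]
gripper_width: 47.9
grasp_force: 25.0
```

Force has gone from −2.6 N (carrying) to +3.2 N, so the chuck head is resting on the spacer. I'll release and retreat.

play_rows([
  [[-0.006,0,0],0],
  [[-0.006,0,0],0],
  [[-0.006,0,0],0],
  [[-0.006,0,0],0],
  [[-0.006,0,0],0],
  [[-0.006,0,0],0],
], gripper=1)

```text
clock: 17.3
tcp_pos: [627.4, 50.7, 80.3]
eef_rot: [[0.92, 0.391, 0.0], [0.391, -0.92, -0.0], [0.0, 0.0, -1.0]]
force: [-0.5, 0.8, 1.6]
gripper_width: 90.0
grasp_force: 0.0
```

play_rows([
  [[0,0,-0.1],0],
  [[0,0,-0.3],0],
  [[0,0,-0.6],0],
  [[0,0,-0.9],0],
  [[0,0,-1.0],0],
  [[0,0,-1.0],0],
])

```text
clock: 17.9
tcp_pos: [628.2, 50.7, 202.5]
eef_rot: [[0.92, 0.391, 0.004], [0.391, -0.92, 0.0], [0.003, 0.001, -1.0]]
force: [-0.4, 0.6, 0.1]
gripper_width: 93.0
grasp_force: 0.0
```

play_rows([
  [[-0.3,0,0],0],
  [[-0.7,0,0],0],
  [[-1.0,0,0],0],
  [[-1.0,0,0],0],
  [[-1.0,0,0],0],
  [[-1.0,0,0],0],
  [[-1.0,0,0],0],
])

```text
clock: 18.6
tcp_pos: [517.6, 4.0, 199.8]
eef_rot: [[0.92, 0.392, -0.0], [0.392, -0.92, 0.0], [-0.0, -0.0, -1.0]]
force: [-0.4, -0.8, 0.2]
gripper_width: 92.7
grasp_force: 0.0
```

```bash
python3 - <<'E'
from h import *
s=robot.read_state(); print(s["clock"],s["tcp_pos"],s["gripper_width"])
out=[];S=3
for n,a,b in(("side",120,200),("top",110,240)):
    c=robot.capture(n)
    im=cv2.resize(c["img"][a:a+180,b:b+125],None,fx=S,fy=S)
    if n=="side": print("chuck",fit([c],"chuck",628.5,51.5,66),"short",fit([c],"short",459,-117))
    for P in (circ(628.8,51.5,66,36),circ(628.8,51.5,110,24)):
        q=np.array([proj(c,p) for p in P]); q=((q-[b,a]+.5)*S).astype(int)
        cv2.polylines(im,[q],True,(0,255,0),1)
    out.append(im)
cv2.imwrite("pics/s6.png",np.hstack(out))
E
```

```text
18.6 [517.57134952   4.04682299 199.76558979] 92.74846580636563
chuck (array([636.9,  42.7]), np.float64(0.159)) short (array([ 458.4, -114.7]), np.float64(0.094))
```

View pics/s6.png

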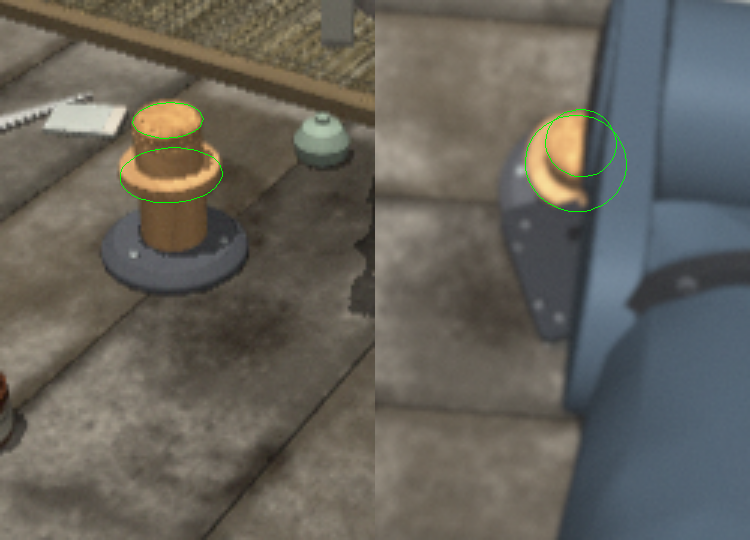

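The side view shows the flange level on the tall spacer at (170,175), with the head upright and centred to within a pixel. The gripper is open and clear, and the short spacer hasn't moved.

```bash
python3 -c "
from plant import robot
print(robot.hand_in())"
```

```text
the job is handed in; nothing more can be done
None
```

The job is handed in at about 19 s of the 61 s allowed: the tall spacer stands flat on the iron foot over the spindle, the chuck head sits level on it, the short spacer was left where it was, and the gripper is open and clear (the hand-in call gave no verdict).

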